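Slide the sugar dish through the gallery rail

ROBOT

A 6-joint arm with a two-finger parallel gripper is mounted at the origin on a cart in front of the work surface, level with it; the furniture and walls round the work are solid. World frame = base frame: x ahead of the robot, y to its left, z up, the work surface at z = 0. Lengths are in m, angles in rad, forces in N, time in s.
With the tool pointing down it reaches from about 0.35 to 0.775 m from the base axis. Payload 5.5 kg.
Tool frame: the origin (TCP) lies where the fingers leave the gripper's body, on its centre line; the fingertips stand env.tip_reach ahead of it and the grasp point (between the pads) lies 54 mm ahead of it (env.tip_reach is the distance from the TCP to the fingertips, in m); z points along the fingers, y is the line along which they close (so a half turn about z gives the same grasp; the last joint's range is limited). The gripper opens to 85 mm and grips with 20 to 120 N. Pads are 22 mm wide; open, the fingers measure 114 mm over their backs; the gripper's body (76 mm by 85 mm) begins 54 mm behind the grasp point. The pads swing forward as they close: fully open they stand 13 mm farther back than shut.
Start: joints at [1.093, 0.313, 0.046, 1.304, 0, 1.431], TCP at [0.191, 0.543, 0.304] pointing down, gripper open.
Joint ranges: [-2.76, 2.76], [-0.86, 1.69], [-1.03, 1.26], [-2.2, 2.34], [-1.47, 1.5], [-3.14, 3.14]. Speed limits (rad/s): [2.57, 2.57, 3.14, 3.14, 3.14, 3.14].

INTERFACE

Orientations are given as a unit quaternion [w, x, y, z].
In Python, from workcell import status, optics, hand_in, env gives the robot as it stands.
- The arm moves only by the shell command python3 -m handwheel 'ROWS' [FORCE]. ROWS is a JSON object whose one key "deltas" holds a list of rows, each a list of 5 numbers: the opening, from -1 (shut) to 1 (fully open), then the shift along the tool's x, y, z in units of 40 mm (1.0 is 40 mm), then the turn about the tool's z in units of 10 degrees (1.0 is 10 degrees). In form: {"deltas": [[jaw, x, y, z, roll], ...]}. A call has 1 to 20 rows; each row shifts and turns the commanded pose from where the row before left it, along the tool's axes as they then stand; what a row does not reach is not made up. A row lasts 1/8 s, in which the tool goes at most 62.5 mm and 10.7 degrees, less where a joint would pass 70% of its speed; a pose out of reach is approached as far as the arm can. A call is refused whole if a number of a shift passes 1 or a number of a turn 1, either way. A call with a gripper value outside its range is refused whole. The fingers move at their own pace and stop on an object; FORCE is the grip in N (left out, the last holds). Time passes only in rows, so rows that do not move let the fingers close. It gives the time, the measured TCP pose, the force, the opening and the grip force at its end, in the units of the state.
- status.get_state(): the state, without advancing time (a new reading comes with each control period).
- optics.read_camera(name): name is "scene" or "top" or "wrist"; returns a dict with "frame" (420x560x3 uint8, red, green, blue), "depth" (420x560 float32, m along the optical axis (not along the pixel's ray), 0 where there is no reading), "vfov" (degrees; the focal length in pixels is half the picture's height over the tangent of half this angle, whatever the lens; pixels are square), "cx", "cy" (the principal point, pixels), "origin" and "attitude" of the camera in the world. Camera axes: x right, y down, z forward; pixel columns grow to the right and rows downward; lengths in m; the calibration is good to about 2 mm. The wrist camera is an equidistant fisheye: a pixel r from the principal point sees the ray r / f radians off the axis. A picture is of the moment at which its call begins.
- hand_in(): hands the job in; it is judged then, once.
The state is a dict: "clock": time; "joint_pos": joint angles; "qvel": joint speeds; "tau": joint torques, N m; "tcp_pos": TCP position; "orientation": TCP orientation; "wrist_force": force on the tool from outside, world axes, zero at the start; "ft_torque": the same for the moment, N m; "finger_gap": finger opening in m; "grip_force": force on a finger pad.
Only numpy, scipy, OpenCV 4.12 (cv2) and the standard library are available. Lean on these libraries where they do the work, as an engineer would, in place of code of your own. Each camera call takes 0.05 s, during which the arm holds its last target. There are 200 camera calls.

TASK

Push the small dish of sugar cubes along the counter, through the opening in the low steel rail and out on its far (left) side, without ever lifting or tipping it. Stop when the whole dish is past the rail, straight behind the opening and with its near edge no more than about 5 cm past the posts, and take the hand away. Neither force the dish or the gripper against the rail, nor shift the empty dish, the toothpicks, the salt shaker or the spoon lying beyond the dishes.

Things in the scene. Friction and masses are not known exactly. Their poses are not given: they have to be found in the camera images.
- sugar_dish: Small round clear glass dish of white sugar cubes, loose, about 0.1 to 0.2 kg, 74 mm in diameter at its rim, its widest part, 20 mm up; foot 64 mm; cubes up to 30 mm. Starts to the right of the rail (smaller y). Origin: centre of its underside. Stops at once when no longer pushed.
- gallery_rail: Low steel gallery rail fixed to the counter: a straight row of four round posts, 20 mm thick, 50 mm high (collars 25 mm wide in the lowest 4 mm), joined in pairs by thin bars, centres 52 and 150 mm either side of the opening's middle: the opening is 84 mm wide. Origin: its middle, on the counter. x axis: along the row, away from the robot; y axis: through the opening to the far, left side.
- empty_dish: Small plain white porcelain dish, empty, 83 mm in diameter, 27 mm high, loose; bystander on the same side as the sugar dish at the start (they may have changed places). Origin: centre of its underside.
- toothpicks: Little glass of toothpicks, 42 mm in diameter, 66 mm high, loose bystander on the far side of the rail, towards the robot. Origin: centre of its underside.
- salt_shaker: Salt shaker, 39 mm in diameter, 76 mm high, loose bystander on the far side of the rail, away from the robot. Origin: centre of its underside.
- loose_spoon: White porcelain tasting spoon lying on the counter, 21 x 79 x 14 mm, long in its y axis, loose bystander beyond the two dishes, seen from the robot. Origin: centre of its underside.
There are look-alikes about, which are no part of the job. Leave any black or brown look-alike of the sugar_dish alone.

How it is judged:
On the way:
1. the sugar dish stands in the opening, its middle within 15 mm of the middle of the opening (horizontal distance between sugar_dish and gallery_rail below 0.015 m).
At the end, for the whole second after the job is handed in: The sugar dish went through the opening and stands upright and at rest on the counter behind it: its middle 46 to 115 mm past the row of posts and within 35 mm of the line through the middle of the opening (y of sugar_dish in the frame of gallery_rail between 0.046 and 0.115 m and x of sugar_dish in the frame of gallery_rail between -0.035 and 0.035 m and height (world z) of sugar_dish below 0.006 m and angle between sugar_dish's own z axis and vertical below 0.1 rad and linear speed of sugar_dish below 0.01 m/s); the robot touches nothing.
It fails at once if the sugar dish is lifted more than 12 mm off the counter (height (world z) of sugar_dish above 0.012 m).
It fails at once if the sugar dish is tipped more than 0.3 rad (angle between sugar_dish's own z axis and vertical above 0.3 rad).
It fails at once if the dish is forced against the rail with more than 25 N (contact force between sugar_dish and gallery_rail above 25 N).
It fails at once if the gripper or arm presses on the rail with more than 25 N (contact force between any of the arm, the fingers and gallery_rail above 25 N).
It fails at once if the empty dish, the toothpicks, the salt shaker or the loose spoon is moved more than 20 mm (distance of any of empty_dish, toothpicks, salt_shaker, loose_spoon from where it was at the start of the episode above 0.02 m).
It also fails if it takes over 59 s, if anything falls off the work surface, if the arm or the gripper's body presses on something with over 40 N, if the wrist force passes 120 N, or if a joint passes its speed limit or range.

## Working session

There is one attempt and no reset: what is moved stays moved. The work goes in short steps, Python scripts to look and compute and a shell command to move; the robot and the scene stay as the last step left them, time stands still between calls to the robot, and variables do not carry over. Pictures are saved under pics/ and viewed, at most 15 in all, crops included, and the job is handed in when it is done.

```bash
ls; mkdir -p pics
cat > h.py <<'E'
import numpy as np, cv2
from workcell import status, optics, hand_in, env
from scipy.spatial.transform import Rotation as R
def rot(a):
    a=np.array(a,float)
    return a if a.shape==(3,3) else R.from_quat(a[[1,2,3,0]]).as_matrix()
def ray(c,u,v):
    f=c["frame"].shape[0]/2/np.tan(np.radians(c["vfov"])/2)
    d=np.array([(u-c["cx"])/f,(v-c["cy"])/f,1.]); return rot(c["attitude"])@d
def plane(c,u,v,z):
    d=ray(c,u,v); o=np.array(c["origin"]); return o+d*(z-o[2])/d[2]
def cloud(c):
    f=c["frame"].shape[0]/2/np.tan(np.radians(c["vfov"])/2)
    v,u=np.mgrid[0:c["frame"].shape[0],0:c["frame"].shape[1]]
    d=np.stack([(u-c["cx"])/f,(v-c["cy"])/f,np.ones_like(u)],-1)*c["depth"][...,None]
    return d@rot(c["attitude"]).T+np.array(c["origin"])
def save(c,n): cv2.imwrite("pics/"+n,c["frame"][...,::-1])
E
python3 - <<'E'
from h import *
for n in("top","scene"):
    c=optics.read_camera(n); save(c,n+"0.png"); np.savez(n+"0.npz",**c)
    print(n,c["origin"],c["attitude"],c["vfov"],c["cx"],c["cy"])
s=status.get_state(); print(s["tcp_pos"],s["orientation"],s["clock"],s["finger_gap"],env.tip_reach)
print(rot(s["orientation"]).round(3))
E
```

```text
pics
top [ 0.36864557 -0.05680802  0.9444731 ] [ 0.06558612 -0.70009709  0.70779735 -0.06771585] 54.81189329257497 274.964678555256 211.50999033940877
scene [ 0.22970716 -0.6524817   0.88310389] [-0.32809352  0.9094643  -0.24307797  0.07837366] 46.73151263734348 278.3719782987999 209.77391622767507
[0.19042076 0.54220558 0.30309295] [-2.52350962e-04  1.68094596e-01  9.85770535e-01 -7.71865467e-04] 0.1 0.08522030808507725 0.0726
[[-0.943  0.331 -0.001]
 [ 0.331  0.943 -0.001]
 [ 0.    -0.002 -1.   ]]
```

View pics/top0.png

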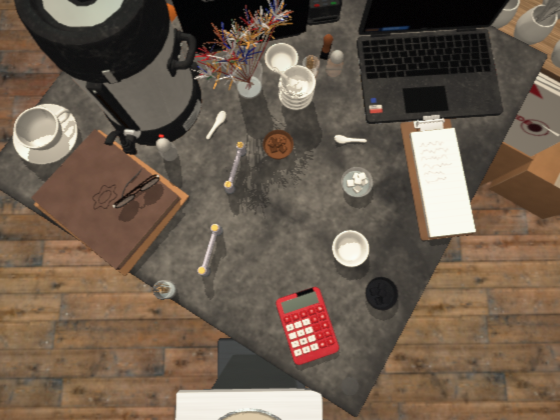

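View pics/scene0.png

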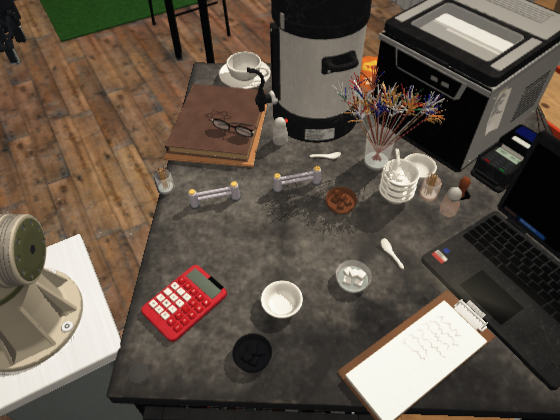

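Top view: the sugar dish (white cubes, clear glass) is at about (357,181), the empty dish at (350,248), and the spoon at (350,140). The brass post tops are at (240,146), (228,185), (214,228) and (202,270). Toothpicks are at (164,290), salt at (167,147), and the brown and black look-alikes at (278,144) and (381,293). The scene view agrees.

Run:
```python
from h import *
c=dict(np.load("top0.npz")); s=dict(np.load("scene0.npz"))
def refine(c,pts,r,lo,hi):
    hsv=cv2.cvtColor(c["frame"],cv2.COLOR_RGB2HSV); m=cv2.inRange(hsv,lo,hi)
    out=[]
    for u,v in pts:
        mm=np.zeros_like(m); cv2.circle(mm,(u,v),r,255,-1); q=cv2.moments(m&mm,True); out.append((q["m10"]/max(q["m00"],1),q["m01"]/max(q["m00"],1),q["m00"]))
    return out
print("posts")
T=refine(c,[(240,146),(228,185),(214,228),(202,270)],7,(12,70,90),(32,255,255))
S=refine(s,[(318,172),(278,187),(234,186),(194,201)],8,(12,70,90),(32,255,255))
P=[]
for a in T: P.append(plane(c,a[0],a[1],.05)); print(np.round(a,1),P[-1].round(4))
for a in S: print("  scene",np.round(a,1),plane(s,a[0],a[1],.05).round(4))
P=np.array(P); print("gaps",np.linalg.norm(np.diff(P,axis=0),axis=1))
C=P.mean(0); ax=P[0]-P[3]; print("mid",C, "inner mid",(P[1]+P[2])/2,"yaw deg",np.degrees(np.arctan2(ax[1],ax[0])))
print("white blobs")
for n,cam,z in(("top",c,.02),("scene",s,.02)):
    h=cv2.cvtColor(cam["frame"],cv2.COLOR_RGB2HSV); m=cv2.inRange(h,(0,0,150),(180,70,255))
    _,_,st,ce=cv2.connectedComponentsWithStats(m)
    for i in range(1,len(st)):
        p=plane(cam,*ce[i],z)
        if st[i][4]>12 and .2<p[0]<.8 and -.4<p[1]<.4: print(n,ce[i].round(0),st[i],p.round(3))
pc=cloud(c)
for nm,u,v,r in(("sugar",357,181,20),("empty",350,248,22),("spoon",350,140,18),("salt",167,147,12),("tooth",164,290,14),("brown",278,144,18)):
    w=pc[v-r:v+r,u-r:u+r].reshape(-1,3); k=w[(w[:,2]>.008)&(w[:,2]<.2)]; print(nm,len(k),((k.min(0)+k.max(0))/2).round(3),k.min(0).round(3),k.max(0).round(3))
b=np.hstack([cv2.resize(c["frame"][150:215,320:395],(390,338),interpolation=2),cv2.resize(s["frame"][245:310,315:390],(390,338),interpolation=2)])
cv2.imwrite("pics/crop.png",b[...,::-1])
```

```text
posts
[239.5 144.2  41. ] [0.6996 0.02   0.05  ]
[227.4 183.7  42. ] [0.6051 0.0471 0.05  ]
[214.1 227.3  41. ] [0.5051 0.0758 0.05  ]
[201.1 269.9  45. ] [0.4112 0.1025 0.05  ]
  scene [316.7 167.7  32. ] [0.6985 0.0168 0.05  ]
  scene [0. 0. 0.] [0.1832 1.272  0.05  ]
  scene [233.5 183.4  34. ] [0.5045 0.072  0.05  ]
  scene [192.3 193.7   3. ] [0.409  0.0913 0.05  ]
gaps [0.09830295 0.10402368 0.09763228]
mid [0.55524068 0.06134122 0.05      ] inner mid [0.55509779 0.06145145 0.05      ] yaw deg -15.954321283826701
white blobs
top [217. 122.] [206 111  20  28 179] [0.767 0.078 0.02 ]
top [129. 132.] [125 130  10   4  38] [0.746 0.289 0.02 ]
top [347. 139.] [334 135  33   8 156] [ 0.721 -0.237  0.02 ]
top [162. 143.] [157 138  11  10  91] [0.717 0.209 0.02 ]
top [234. 167.] [228 150  12  38  91] [0.654 0.036 0.02 ]
top [356. 183.] [341 171  31  26 588] [ 0.612 -0.253  0.02 ]
top [208. 250.] [200 230  18  40 154] [0.458 0.093 0.02 ]
top [350. 248.] [ 332  230   37   37 1078] [ 0.459 -0.232  0.02 ]
top [168. 287.] [159 280  16  18 112] [0.375 0.181 0.02 ]
top [306. 321.] [302 319   
[... 1888 characters left out ...]
 [153. 303.] [149 300   9   8  41] [ 0.233 -0.111  0.02 ]
scene [159. 309.] [155 305   9   9  42] [ 0.238 -0.13   0.02 ]
scene [172. 309.] [168 305   9   8  42] [ 0.26  -0.142  0.02 ]
scene [165. 315.] [161 311   9   9  43] [ 0.243 -0.148  0.02 ]
sugar 443 [ 0.616 -0.253  0.021] [ 0.58  -0.289  0.008] [ 0.651 -0.217  0.033]
empty 689 [ 0.458 -0.23   0.019] [ 0.417 -0.271  0.008] [ 0.5   -0.189  0.03 ]
spoon 41 [ 0.744 -0.248  0.011] [ 0.72  -0.289  0.008] [ 0.769 -0.206  0.015]
salt 436 [0.706 0.2   0.044] [0.677 0.171 0.008] [0.736 0.229 0.08 ]
tooth 324 [0.37  0.188 0.038] [0.35  0.167 0.008] [0.391 0.209 0.068]
brown 433 [ 0.711 -0.067  0.02 ] [ 0.674 -0.104  0.008] [ 0.747 -0.031  0.033]
```

View pics/crop.png

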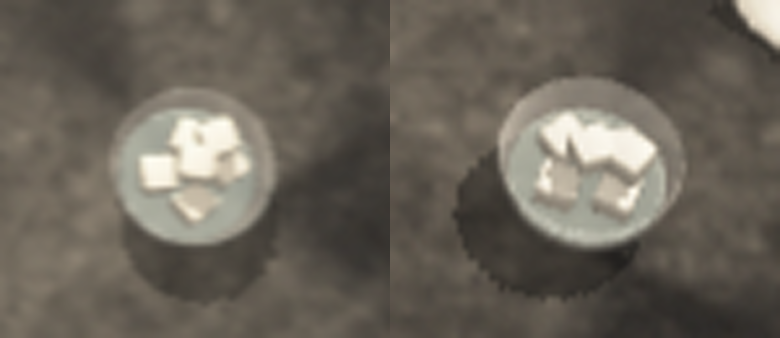

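The crop shows the clear rim centred at about top pixel (357.2,181.9), so the dish is at about (0.6155,-0.2535), and depth agrees. The rail middle is at about (0.5545,0.060) with a yaw of -16°, and its post spacings match 98/104/98.

The plan is to use the half-open fingers as a two-point pusher. Leg 1 goes diagonally to the point in front of the opening, and leg 2 goes straight through.

```bash
cat >> h.py <<'E'
RM=np.array([.5545,.060]); a_=np.radians(-16); RX=np.array([np.cos(a_),np.sin(a_)]); RY=np.array([-np.sin(a_),np.cos(a_)])
def w2r(p): d=np.array(p)[:2]-RM; return np.array([d@RX,d@RY])
def r2w(x,y): return RM+x*RX+y*RY
def units(x,y,z,yaw=None):
    s=status.get_state(); M=rot(s["orientation"]); p=np.array(s["tcp_pos"])
    cur=np.degrees(np.arctan2(M[1,1],M[0,1]))
    print("t",round(s["clock"],2),"tcp",p.round(4),"rail",w2r(p).round(4),"yaw",cur.round(2),"F",np.round(s["wrist_force"],1),"gap",round(s["finger_gap"],4))
    print("units",(M.T@(np.array([x,y,z])-p)/.04).round(2),"roll",None if yaw is None else round((cur-yaw)/10,2))
E
python3 -m handwheel '{"deltas":[[-0.3,-0.872,-0.807,0,0],[-0.3,-0.872,-0.807,0,0],[-0.3,-0.872,-0.807,0,0],[-0.3,-0.872,-0.807,0,0],[-0.3,-0.872,-0.807,0,0],[-0.3,-0.872,-0.807,0,0],[-0.3,-0.872,-0.807,0,0],[-0.3,-0.872,-0.807,0,0],[-0.3,-0.872,-0.807,0,0],[-0.3,-0.872,-0.807,0,0],[-0.3,-0.872,-0.807,0,0],[-0.3,-0.872,-0.807,0,0],[-0.3,-0.872,-0.807,0,0],[-0.3,-0.872,-0.807,0,0],[-0.3,-0.872,-0.807,0,0],[-0.3,-0.872,-0.807,0,0],[-0.3,-0.872,-0.807,0,0],[-0.3,-0.872,-0.807,0,0],[-0.3,-0.872,-0.807,0,0],[-0.3,-0.872,-0.807,0,0]]}'
python3 -m handwheel '{"deltas":[[-0.3,0,0,0,0.94],[-0.3,0,0,0,0.94],[-0.3,0,0,0,0.94],[-0.3,0,0,0,0.94],[-0.3,0,0,0,0.94],[-0.3,0,0,0,0]]}'
python3 - <<'E'
from h import *
units(.6345,-.301,.12,23.6); print(env.tip_reach)
E
```

```text
clock: 2.6
tcp_pos: [0.6352, -0.2991, 0.3032]
orientation: [-0.0, 0.168, 0.986, 0.0]
wrist_force: [1.0, -0.1, 1.7]
finger_gap: 0.0301
grip_force: 0.0
clock: 3.35
tcp_pos: [0.6346, -0.2977, 0.3032]
orientation: [-0.001, 0.546, 0.837, 0.0]
wrist_force: [-0.2, 0.0, -1.0]
finger_gap: 0.0297
grip_force: 0.0
t 3.35 tcp [ 0.6346 -0.2977  0.3032] rail [ 0.1756 -0.3217] yaw 23.75 F [-0.2  0.  -1. ] gap 0.0297
units [-0.08 -0.03  4.58] roll 0.01
0.0726
```

```bash
python3 -m handwheel '{"deltas":[[-0.3,-0.3,0,0.5,0],[-0.3,0,0,0.9,0],[-0.3,0,0,0.9,0],[-0.3,0,0,0.9,0],[-0.3,0,0,0.9,0],[-0.3,0,0,0.9,0],[-0.3,0,0,0,0],[-0.3,0,0,0,0]]}'
python3 - <<'E'
from h import *
units(.640,-.311,.083,23.6)
c=optics.read_camera("scene"); save(c,"s1.png"); t=optics.read_camera("top"); save(t,"t1.png")
cv2.imwrite("pics/b1.png",np.hstack([cv2.resize(c["frame"][200:340,270:430],(400,350)),cv2.resize(t["frame"][110:250,290:450],(400,350))])[...,::-1])
E
```

```text
clock: 4.35
tcp_pos: [0.6399, -0.3092, 0.1042]
orientation: [0.0, 0.547, 0.837, 0.0]
wrist_force: [0.7, 0.1, 0.3]
finger_gap: 0.0298
grip_force: 0.0
t 4.35 tcp [ 0.6399 -0.3092  0.1042] rail [ 0.1838 -0.3314] yaw 23.68 F [0.7 0.1 0.3] gap 0.0298
units [-0.04 -0.01  0.53] roll 0.01
```

View pics/b1.png

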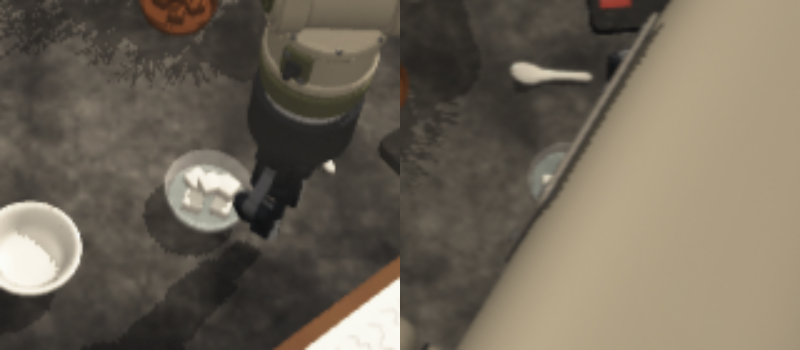

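The scene crop shows the fingers just behind the dish at crop (265,205) and still a little above the counter. I'll descend gently while watching the force.

```bash
python3 -m handwheel '{"deltas":[[-0.3,-0.05,0,0.2,0],[-0.3,0,0,0.13,0],[-0.3,0,0,0,0],[-0.3,0,0,0,0]]}'
python3 - <<'E'
from h import *
units(.640,-.311,.083,23.6)
c=optics.read_camera("scene"); pc=cloud(c); s=status.get_state(); p=np.array(s["tcp_pos"])
d=np.hypot(pc[...,0]-p[0],pc[...,1]-p[1]); h=pc[...,2][d<.045]; print(np.histogram(h,bins=np.arange(-.01,.12,.005)))
w=optics.read_camera("wrist"); save(w,"w1.png")
E
```

```text
clock: 4.95
tcp_pos: [0.6404, -0.3105, 0.0906]
orientation: [-0.0, 0.547, 0.837, 0.0]
wrist_force: [-0.1, -0.4, 0.2]
finger_gap: 0.03
grip_force: 0.0
t 4.95 tcp [ 0.6404 -0.3105  0.0906] rail [ 0.1847 -0.3325] yaw 23.66 F [-0.1 -0.4  0.2] gap 0.03
units [-0.01 -0.01  0.19] roll 0.01
(array([  1, 477, 385,  28,  19,  29,  30,  22,  31,   8,   3,   8,   2,
         3,   5,  19,  11,   6,  14,  33,  17,  11,   7,  13,  18]), array([-0.01 , -0.005,  0.   ,  0.005,  0.01 ,  0.015,  0.02 ,  0.025,
        0.03 ,  0.035,  0.04 ,  0.045,  0.05 ,  0.055,  0.06 ,  0.065,
        0.07 ,  0.075,  0.08 ,  0.085,  0.09 ,  0.095,  0.1  ,  0.105,
        0.11 ,  0.115]))
```

View pics/w1.png

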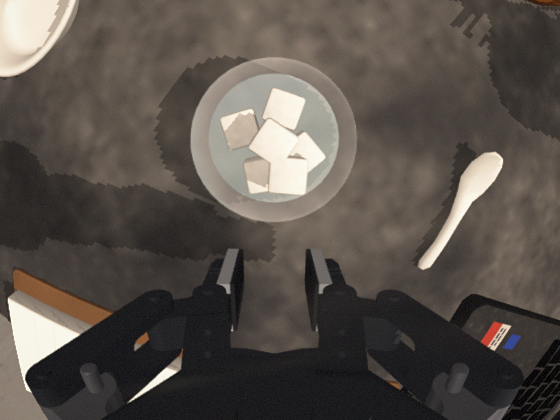

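The wrist view shows the dish at about (274,140), centred between the fingers (pads at 240 and 305). I'll lower a little more, then push.

```bash
python3 -m handwheel '{"deltas":[[-0.3,0,0,0.09,0],[-0.3,0,0,0.0,0]]}'; python3 -m handwheel '{"deltas":[[-0.3,0,0,0.08,0],[-0.3,0,0,0.0,0]]}'
python3 - <<'E'
from h import *
dirw=np.array([-.401,.916]); g=r2w(0,-.11); print("goal dish",g)
p=g-.045*dirw; units(p[0],p[1],.0835,23.6)
E
```

```text
clock: 5.3
tcp_pos: [0.6402, -0.3104, 0.0866]
orientation: [-0.0, 0.547, 0.837, 0.0]
wrist_force: [-0.3, 0.4, -0.3]
finger_gap: 0.0299
grip_force: 0.0
clock: 5.55
tcp_pos: [0.6402, -0.3104, 0.0835]
orientation: [-0.0, 0.547, 0.837, 0.0]
wrist_force: [-0.2, 0.3, -0.0]
finger_gap: 0.0296
grip_force: 0.0
goal dish [ 0.52417989 -0.04573879]
t 5.55 tcp [ 0.6402 -0.3104  0.0835] rail [ 0.1845 -0.3325] yaw 23.64 F [-0.2  0.3 -0. ] gap 0.0296
units [ 6.1 -0.   0. ] roll 0.0
```

```bash
python3 -m handwheel '{"deltas":[[-0.3,0.2,0,0,0],[-0.3,0.2,0,0,0],[-0.3,0.2,0,0,0],[-0.3,0.2,0,0,0],[-0.3,0.2,0,0,0],[-0.3,0.2,0,0,0],[-0.3,0.2,0,0,0],[-0.3,0.2,0,0,0],[-0.3,0.2,0,0,0],[-0.3,0.2,0,0,0],[-0.3,0.2,0,0,0],[-0.3,0.2,0,0,0],[-0.3,0.2,0,0,0],[-0.3,0.2,0,0,0],[-0.3,0.2,0,0,0]]}'
python3 - <<'E'
from h import *
w=optics.read_camera("wrist"); save(w,"w2.png")
E
```

```text
clock: 7.42
tcp_pos: [0.5921, -0.2002, 0.0839]
orientation: [0.0, 0.547, 0.837, 0.0]
wrist_force: [0.5, -1.2, -0.3]
finger_gap: 0.0296
grip_force: 0.4
```

View pics/w2.png

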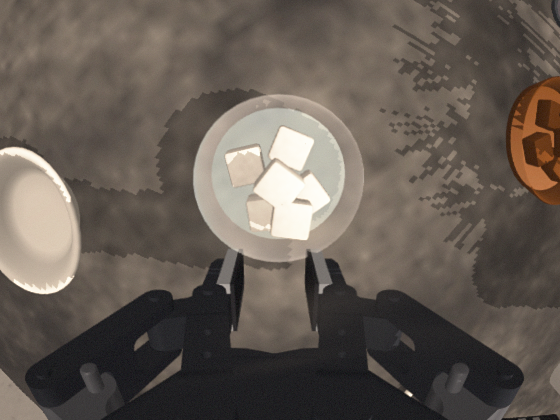

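The dish is seated against both fingers, its centre at (279,178). I'll finish leg 1.

```bash
python3 -m handwheel '{"deltas":[[-0.3,0.2,0,0,0],[-0.3,0.2,0,0,0],[-0.3,0.2,0,0,0],[-0.3,0.2,0,0,0],[-0.3,0.2,0,0,0],[-0.3,0.2,0,0,0],[-0.3,0.2,0,0,0],[-0.3,0.2,0,0,0],[-0.3,0.2,0,0,0],[-0.3,0.2,0,0,0],[-0.3,0.2,0,0,0],[-0.3,0.2,0,0,0],[-0.3,0.2,0,0,0],[-0.3,0.2,0,0,0],[-0.3,0.1,0,0,0],[-0.3,0,0,0,0],[-0.3,-0.5,0,0,0],[-0.3,-0.5,0,0,0],[-0.3,0,0,0,0]]}'
cat >> h.py <<'E'
def dish():
    # circle of the rim in the wrist picture from its interior (cubes/glass floor) -> Hough
    w=optics.read_camera("wrist"); g=cv2.medianBlur(cv2.cvtColor(w["frame"],cv2.COLOR_RGB2GRAY),5)
    f=w["frame"].shape[0]/2/np.tan(np.radians(w["vfov"])/2)
    C=cv2.HoughCircles(g,cv2.HOUGH_GRADIENT,1,30,param1=100,param2=25,minRadius=58,maxRadius=95)
    for u,v,r in (C[0][:5] if C is not None else []):
        dx,dy=u-w["cx"],v-w["cy"]; q=np.hypot(dx,dy); th=q/f
        d=rot(w["attitude"])@np.array([dx/q*np.sin(th),dy/q*np.sin(th),np.cos(th)]); o=np.array(w["origin"])
        for z in (.02,.005):
            p=o+d*(z-o[2])/d[2]; print("circle",u,v,r,"z",z,"world",p.round(4),"rail",w2r(p).round(4))
    return w
E
python3 - <<'E'
from h import *
w=dish(); 
t=optics.read_camera("top"); save(t,"t3.png"); save(w,"w3.png"); f=t["frame"]
cv2.imwrite("pics/b3.png",np.hstack([w["frame"][:, 80:480],cv2.resize(f[100:300,170:370],(400,400))[:, :].copy() if 0 else cv2.resize(f[100:310,170:370],(400,420))])[...,::-1])
p=r2w(0,-.172); units(p[0],p[1],.0835,-16)
E
```

```text
clock: 9.85
tcp_pos: [0.5632, -0.1337, 0.084]
orientation: [0.001, 0.548, 0.836, 0.0]
wrist_force: [-0.1, 0.6, -0.5]
finger_gap: 0.03
grip_force: 0.0
circle 271.5 78.5 83.4 z 0.02 world [ 0.5284 -0.0548  0.02  ] rail [ 0.0066 -0.1176]
circle 271.5 78.5 83.4 z 0.005 world [ 0.5277 -0.0533  0.005 ] rail [ 0.0054 -0.1163]
circle 558.5 265.5 68.2 z 0.02 world [ 0.7336 -0.0666  0.02  ] rail [ 0.2071 -0.0724]
circle 558.5 265.5 68.2 z 0.005 world [ 0.7559 -0.0664  0.005 ] rail [ 0.2285 -0.066 ]
circle 488.5 203.5 66.9 z 0.02 world [ 0.6485 -0.0592  0.02  ] rail [ 0.1232 -0.0887]
circle 488.5 203.5 66.9 z 0.005 world [ 0.6612 -0.0581  0.005 ] rail [ 0.1352 -0.0841]
t 9.95 tcp [ 0.5618 -0.1319  0.0836] rail [ 0.0599 -0.1824] yaw 23.56 F [-0.6  0.3 -0.2] gap 0.0296
units [ 1.16 -0.99  0.  ] roll 3.96
```

View pics/b3.png

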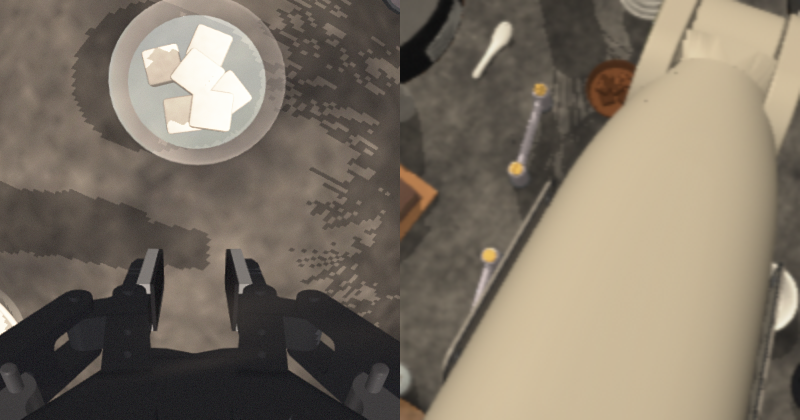

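The rim centre in the wrist view is at about (278,81), slightly right of the Hough fit. That puts the dish at rail ≈(0.009,-0.116). Next I'll swing behind it, aligned with the opening's axis.

```bash
python3 -m handwheel '{"deltas":[[-0.3,0.235,-0.21,0,0],[-0.3,0.235,-0.21,0,0],[-0.3,0.235,-0.21,0,0],[-0.3,0.235,-0.21,0,0],[-0.3,0,0,0,0.99],[-0.3,0,0,0,0.99],[-0.3,0,0,0,0.99],[-0.3,0,0,0,0.99],[-0.3,0,0,0,0],[-0.3,0,0,0,0]]}'
python3 - <<'E'
from h import *
w=dish(); print(w["cx"],w["cy"],w["vfov"])
save(w,"w4.png"); p=r2w(0.01,-.175); units(p[0],p[1],.0835,-16)
E
```

```text
clock: 11.2
tcp_pos: [0.5157, -0.1099, 0.084]
orientation: [0.0, 0.798, 0.603, 0.0]
wrist_force: [-0.2, -0.6, -0.2]
finger_gap: 0.0297
grip_force: 0.0
circle 270.5 141.5 67.3 z 0.02 world [ 0.531  -0.0512  0.02  ] rail [ 0.0081 -0.1134]
circle 270.5 141.5 67.3 z 0.005 world [ 0.5305 -0.0523  0.005 ] rail [ 0.0079 -0.1146]
274.02761657010194 207.69794658869588 65.70646984690485
t 11.25 tcp [ 0.5158 -0.1099  0.0839] rail [ 0.0096 -0.174 ] yaw -15.82 F [ 0.  -0.2  0.5] gap 0.0299
units [-0.02  0.01  0.01] roll 0.02
```

View pics/w4.png

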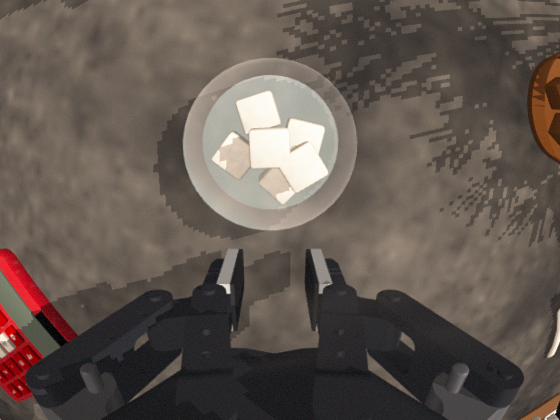

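The dish is at (270,142), rail (0.008,-0.114), and centred on the fingers. I'll push while drifting about 8 mm towards the axis.

```bash
python3 -m handwheel '{"deltas":[[-0.3,0.17,0,0,0],[-0.3,0.17,0,0,0],[-0.3,0.14,-0.02,0,0],[-0.3,0.14,-0.02,0,0],[-0.3,0.14,-0.02,0,0],[-0.3,0.14,-0.02,0,0],[-0.3,0.14,-0.02,0,0],[-0.3,0.14,-0.02,0,0],[-0.3,0.14,-0.02,0,0],[-0.3,0.14,-0.02,0,0],[-0.3,0.14,-0.02,0,0],[-0.3,0.14,-0.02,0,0],[-0.3,0,0,0,0]]}'
python3 - <<'E'
from h import *
w=dish(); save(w,"w5.png"); p=r2w(0.0,-.045); units(p[0],p[1],.0835,-16)
E
```

```text
clock: 12.88
tcp_pos: [0.5274, -0.0404, 0.0839]
orientation: [-0.0, 0.798, 0.602, 0.0]
wrist_force: [-0.4, -0.9, -0.4]
finger_gap: 0.0297
grip_force: 0.0
circle 277.5 177.5 85.6 z 0.02 world [0.5415 0.003  0.02  ] rail [ 0.0032 -0.0584]
circle 277.5 177.5 85.6 z 0.005 world [5.409e-01 2.000e-04 5.000e-03] rail [ 0.0034 -0.0612]
t 12.93 tcp [ 0.5274 -0.0406  0.0839] rail [ 0.0017 -0.1042] yaw -15.92 F [ 0.2 -0.6  0.7] gap 0.0299
units [ 1.48 -0.04  0.01] roll 0.01
```

View pics/w5.png

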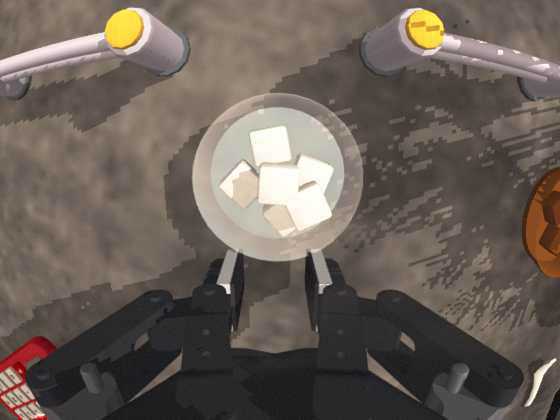

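The post caps at (126,30) and (425,30) and the collar edges at 188 and 361 put the opening's middle at about 275 px. The dish is at 277.5, about 1 mm off, so I'll correct slightly and go into the opening.

```bash
python3 -m handwheel '{"deltas":[[-0.3,0.12,-0.01,0,0],[-0.3,0.12,-0.01,0,0],[-0.3,0.12,-0.01,0,0],[-0.3,0.12,0,0,0],[-0.3,0.12,0,0,0],[-0.3,0.12,0,0,0],[-0.3,0.12,0,0,0],[-0.3,0.12,0,0,0],[-0.3,0.12,0,0,0],[-0.3,0.12,0,0,0],[-0.3,0.12,0,0,0],[-0.3,0.12,0,0,0],[-0.3,0,0,0,0]]}'
python3 - <<'E'
from h import *
w=dish(); save(w,"w6.png"); p=r2w(0.0,.03); units(p[0],p[1],.0835,-16)
E
```

```text
clock: 14.55
tcp_pos: [0.5422, 0.0152, 0.0839]
orientation: [-0.0, 0.798, 0.602, 0.0]
wrist_force: [-0.8, -0.3, 0.4]
finger_gap: 0.03
grip_force: 0.0
circle 277.5 177.5 85.4 z 0.02 world [0.5563 0.0586 0.02  ] rail [ 0.0021 -0.0008]
circle 277.5 177.5 85.4 z 0.005 world [0.5557 0.0558 0.005 ] rail [ 0.0023 -0.0037]
t 14.6 tcp [0.5422 0.015  0.0839] rail [ 0.0005 -0.0466] yaw -15.93 F [-0.2 -0.6  0.3] gap 0.0301
units [ 1.92 -0.01  0.01] roll 0.01
```

View pics/w6.png

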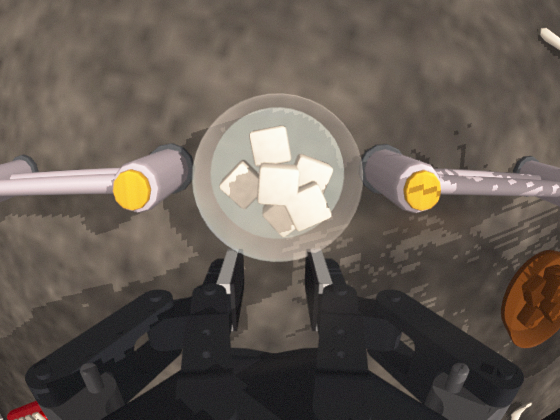

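The dish stands in the opening, its centre at (277,177) between collars at 189 and 362. Before the fingers follow, I'll check from depth that the knuckles are clear of the posts.

Run:
```python
from h import *
w=optics.read_camera("wrist"); f=210/np.tan(np.radians(w["vfov"])/2); v,u=np.mgrid[0:420,0:560]
dx,dy=u-w["cx"],v-w["cy"]; q=np.hypot(dx,dy)+1e-9; k=np.tan(q/f)/q
P=(np.stack([dx*k,dy*k,np.ones_like(k)],-1)*w["depth"][...,None])@rot(w["attitude"]).T+np.array(w["origin"])
s=status.get_state(); L=(P-np.array(s["tcp_pos"]))@rot(s["orientation"])
ok=(w["depth"]>0)&(v>245)&(u>25)&(u<530)&(L[...,0]>-.05)&(L[...,0]<.03)
for lo in np.arange(0,.09,.01):
    m=ok&(P[...,2]>=lo)&(P[...,2]<lo+.01)
    if m.sum()>5: print("z",lo.round(2),m.sum(),"tool y",np.percentile(L[...,1][m],[1,99]).round(3),"tool x",np.percentile(L[...,0][m],[1,99]).round(3))
```

```text
z 0.0 3816 tool y [-0.164  0.175] tool x [-0.049  0.006]
z 0.01 1857 tool y [-0.021  0.174] tool x [-0.049  0.014]
z 0.02 792 tool y [-0.028  0.04 ] tool x [-0.011  0.013]
z 0.03 902 tool y [-0.028  0.028] tool x [-0.01   0.012]
z 0.04 1259 tool y [-0.026  0.027] tool x [-0.01   0.012]
z 0.05 1559 tool y [-0.044  0.044] tool x [-0.005  0.015]
z 0.06 5822 tool y [-0.048  0.049] tool x [-0.011  0.014]
z 0.07 3730 tool y [-0.052  0.053] tool x [-0.011  0.018]
z 0.08 7582 tool y [-0.056  0.056] tool x [-0.011  0.018]
```

Below z=0.05 the fingers span ±28 mm, but the linkage bars reach ±44 mm just above post-top height. I'll back off 6 mm, close to a gap of about 16 mm and raise about 4 mm, then carry on.

```bash
python3 -m handwheel '{"deltas":[[-0.3,-0.15,0.04,-0.1,0],[-0.62,0,0,0,0],[-0.62,0,0,0,0],[-0.62,0,0,0,0],[-0.62,0,0,0,0],[-0.62,0.12,0,0,0],[-0.62,0.12,0,0,0],[-0.62,0.12,0,0,0],[-0.62,0.12,0,0,0],[-0.62,0,0,0,0]]}'
python3 - <<'E'
from h import *
w=dish(); save(w,"w7.png"); p=r2w(0.0,.025); units(p[0],p[1],.088,-16)
E
```

```text
clock: 15.9
tcp_pos: [0.5474, 0.0275, 0.0879]
orientation: [-0.0, 0.798, 0.602, 0.0]
wrist_force: [-0.0, -0.2, -0.6]
finger_gap: 0.016
grip_force: 0.0
circle 270.5 167.5 64.6 z 0.02 world [0.5596 0.0752 0.02  ] rail [0.0007 0.016 ]
circle 270.5 167.5 64.6 z 0.005 world [0.5588 0.073  0.005 ] rail [0.0005 0.0136]
circle 559.5 328.5 68.5 z 0.02 world [ 0.7414 -0.0958  0.02  ] rail [ 0.2226 -0.0982]
circle 559.5 328.5 68.5 z 0.005 world [ 0.7604 -0.1167  0.005 ] rail [ 0.2466 -0.1131]
circle 483.5 309.5 84.5 z 0.02 world [ 0.6596 -0.0378  0.02  ] rail [ 0.128  -0.0651]
circle 483.5 309.5 84.5 z 0.005 world [ 0.6697 -0.0524  0.005 ] rail [ 0.1418 -0.0763]
t 15.95 tcp [0.5473 0.0273 0.0879] rail [ 0.0021 -0.0334] yaw -15.92 F [-1.6  0.2 -0.3] gap 0.0161
units [ 1.46 -0.05 -0.  ] roll 0.01
```

View pics/w7.png

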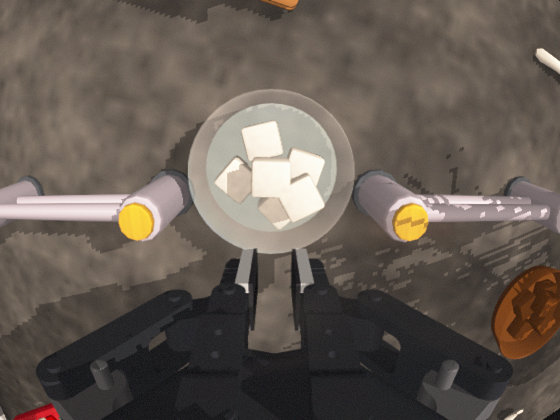

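The dish is at (272,170), centred between the collars (189 and 356). I'll finish the push straight.

```bash
python3 -m handwheel '{"deltas":[[-0.62,0.12,0,0,0],[-0.62,0.12,0,0,0],[-0.62,0.12,0,0,0],[-0.62,0.12,0,0,0],[-0.62,0.12,0,0,0],[-0.62,0.12,0,0,0],[-0.62,0.12,0,0,0],[-0.62,0.12,0,0,0],[-0.62,0.12,0,0,0],[-0.62,0.12,0,0,0],[-0.62,0.12,0,0,0],[-0.62,0.12,0,0,0],[-0.62,0,0,0,0]]}'
python3 - <<'E'
from h import *
w=dish(); save(w,"w8.png"); p=r2w(0.0,.025); units(p[0],p[1],.088,-16)
E
```

```text
clock: 17.58
tcp_pos: [0.56, 0.0755, 0.0878]
orientation: [0.005, 0.8, 0.6, -0.008]
wrist_force: [-10.1, -28.5, 10.3]
finger_gap: 0.0162
grip_force: 13.9
circle 272.5 174.5 83.2 z 0.02 world [0.5721 0.1189 0.02  ] rail [0.0007 0.0615]
circle 272.5 174.5 83.2 z 0.005 world [0.5711 0.1161 0.005 ] rail [0.0005 0.0585]
t 17.62 tcp [0.56   0.0755 0.0878] rail [0.001  0.0164] yaw -16.26 F [ -9.7 -28.6  10.6] gap 0.0162
units [ 0.21 -0.03 -0.01] roll -0.03
```

A 30 N force appeared, and the dish is already about 60 mm past the row, inside the window. I'll back straight off to relieve it.

```bash
python3 -m handwheel '{"deltas":[[-0.62,-0.3,0,0,0],[-0.62,-0.2,0,0,0],[-0.62,0,0,0,0]]}'
python3 - <<'E'
from h import *
w=dish(); save(w,"w9.png"); units(*r2w(0,0),.088,-16)
t=cv2.imread("pics/w8.png"); cv2.imwrite("pics/b9.png",np.hstack([cv2.resize(t,(400,300)),cv2.resize(w["frame"][...,::-1],(400,300))]))
E
```

```text
clock: 18.0
tcp_pos: [0.5577, 0.0631, 0.088]
orientation: [-0.0, 0.799, 0.602, 0.0]
wrist_force: [-0.1, 0.8, -0.3]
finger_gap: 0.0163
grip_force: 0.0
circle 268.5 151.5 84.3 z 0.02 world [0.5711 0.1176 0.02  ] rail [0.0001 0.06  ]
circle 268.5 151.5 84.3 z 0.005 world [0.5704 0.1161 0.005 ] rail [-0.0002  0.0583]
t 18.05 tcp [0.5578 0.0634 0.088 ] rail [0.0022 0.0042] yaw -15.95 F [ 0.4 -0.4  0.6] gap 0.0161
units [-0.1  -0.06 -0.  ] roll 0.0
```

View pics/b9.png

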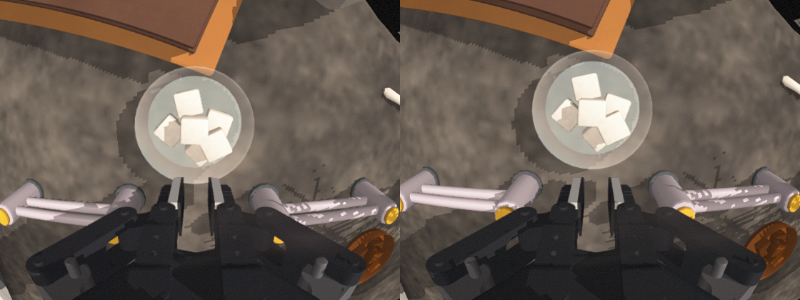

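The dish's far edge had met the wooden board's corner (left panel, about (210,72)), which explains the force. It stands flat, centred, and 59 mm past the row. I'll lift the hand clear and verify.

```bash
python3 -m handwheel '{"deltas":[[-0.62,0,0,-0.3,0],[-0.62,0,0,-0.8,0],[-0.62,-0.6,0,-0.9,0],[-0.62,-0.9,0,-0.9,0],[-0.62,-0.9,0,-0.9,0],[-0.62,-0.9,0,-0.9,0],[-0.62,-0.9,0,0,0],[-0.62,-0.9,0,0,0],[-0.62,-0.9,0,0,0],[-0.62,-0.9,0,0,0],[-0.62,0,0,0,0],[-0.62,0,0,0,0]]}'
python3 - <<'E'
from h import *
s=optics.read_camera("scene"); pc=cloud(s)
p=pc.reshape(-1,3); q=r2w(0,.059); k=p[(np.hypot(*(p[:,:2]-q).T)<.043)&(p[:,2]>.008)]
print(len(k),k.min(0).round(3),k.max(0).round(3)); k2=k[k[:,2]>.012]; print("c",((k2.min(0)+k2.max(0))/2).round(3),"rail",w2r((k2.min(0)+k2.max(0))/2).round(3))
h=cv2.cvtColor(s["frame"],cv2.COLOR_RGB2HSV); s0=np.load("scene0.npz")["frame"]; h0=cv2.cvtColor(s0,cv2.COLOR_RGB2HSV)
for nm,x,y,w_,hh in(("spoon",375,232,36,42),("empty",258,277,48,44),("tooth",155,160,24,36),("salt",270,113,22,34)):
    print(nm,np.abs(s["frame"][y:y+hh,x:x+w_].astype(int)-s0[y:y+hh,x:x+w_]).mean().round(1))
cv2.imwrite("pics/s10.png",cv2.resize(s["frame"][60:340,100:473],(800,600))[...,::-1]); units(0.5,0,.3)
E
```

```text
clock: 19.55
tcp_pos: [0.4819, -0.2017, 0.2764]
orientation: [0.0, 0.798, 0.602, 0.0]
wrist_force: [-0.2, -0.9, -0.5]
finger_gap: 0.0164
grip_force: 0.0
352 [0.533 0.078 0.008] [0.597 0.152 0.033]
c [0.565 0.115 0.023] rail [-0.005  0.056]
spoon 1.1
empty 0.4
tooth 0.5
salt 37.4
t 19.6 tcp [ 0.482  -0.2014  0.2763] rail [ 0.0023 -0.2712] yaw -15.9 F [ 0.3  0.2 -0.2] gap 0.0162
units [ 4.97 -0.94 -0.59] roll None
```

View pics/s10.png

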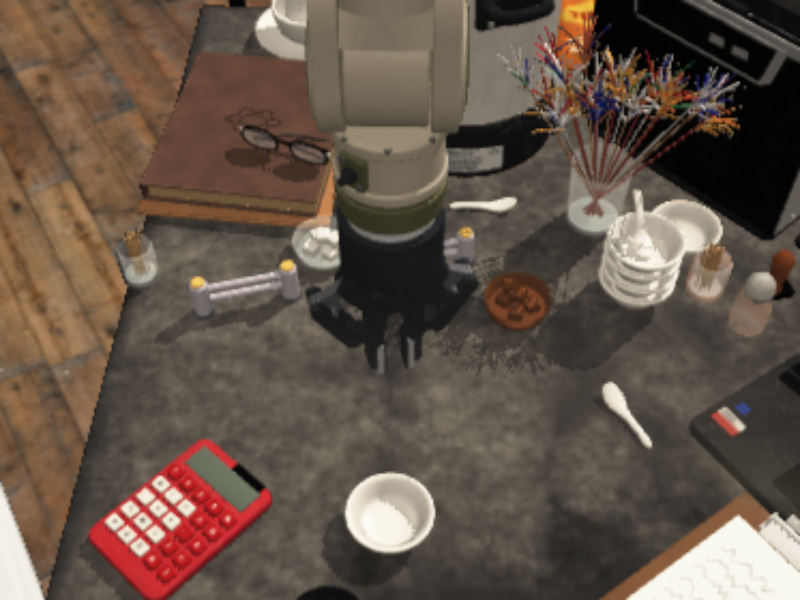

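The dish stands upright behind the opening at crop (318,245), about 56–60 mm past the row. The spoon, empty dish and toothpicks are unchanged. The arm hides the salt shaker, but nothing came near it.

```bash
python3 -c "
from workcell import hand_in
print(hand_in())"
```

```text
the job is handed in; nothing more can be done
None
```

I pushed the sugar dish through the opening and handed the job in (no verdict returned): by my measurements it stands upright 56–60 mm past the posts, within 5 mm of the opening's centre line, hand clear, though its far edge met the wooden board at about 30 N before I backed off, and the arm hid the salt shaker from my final check.

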